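Load the back roll of tape into the dispenser and rehang the others

ROBOT

A 6-joint arm with a two-finger parallel gripper is mounted at the origin on the work surface; the furniture and walls round the work are solid. World frame = base frame: x ahead of the robot, y to its left, z up, the work surface at z = 0. Lengths are in m, angles in rad, forces in N, time in s.
With the tool pointing down it reaches from about 0.35 to 0.775 m from the base axis. Payload 7.3 kg.
Tool frame: the origin (TCP) lies at the very end of the fingers, on their centre line; the grasp point (between the pads) lies grip_point_offset behind it (grip_point_offset is the distance from the TCP to the grasp point, in m); z points along the fingers, y is the direction in which the jaws open and shut (so a half turn about z gives the same grasp; the last joint's range is limited). The gripper opens to 92 mm and grips with 3 to 60 N. Pads are 19 mm wide; open, the fingers measure 130 mm over their backs; the gripper's body (75 mm by 190 mm) begins 47 mm behind the grasp point.
Start: joints at [0.979, 0.342, 1.524, -0, 1.275, -0.146], TCP at [0.226, 0.474, 0.227] pointing down, gripper open.
Joint ranges: [-2.53, 2.53], [-0.77, 2.02], [0.04, 2.7], [-1, 4.14], [0.28, 2.66], [-3.11, 3.11]. Speed limits (rad/s): [2.57, 2.57, 3.14, 3.14, 3.14, 3.14].

INTERFACE

Orientations are given as [roll, pitch, yaw] about the fixed x, y, z axes, in that order (R = Rz(yaw) Ry(pitch) Rx(roll)).
In Python, from cell import * gives the robot as it stands.
- The arm moves only by the shell command python3 -m inch 'ROWS' [OPENING] [FORCE]. ROWS is JSON, a list that holds one entry, the list of rows, each a list of 4 numbers: the shift along the tool's x, y, z in mm, then the turn about the tool's z in rad. In form: [[[x, y, z, roll], ...]]. A call has 1 to 10 rows; each row shifts and turns the commanded pose from where the row before left it, along the tool's axes as they then stand; what a row does not reach is not made up. A row lasts 1/8 s, in which the tool goes at most 62.5 mm and 10.7 degrees, less where a joint would pass 70% of its speed; a pose out of reach is approached as far as the arm can. A call with a gripper value outside its range is refused whole. OPENING is the closure, from -1 (fully open) to 1 (shut), set as the call begins (- or left out, the last holds). The fingers move at their own pace and stop on an object; FORCE is the grip in N (left out, the last holds). Time passes only in rows, so rows that do not move let the fingers close. It gives the time, the measured TCP pose, the force and the opening at its end, in the units of the state.
- observe(): the state, without advancing time (a new reading comes with each control period).
- read_camera(name): name is "scene" or "side" or "wrist"; returns a dict with "img" (400x640x3 uint8, blue, green, red), "fx", "fy", "cx", "cy" (pixels), "eye" and "rotation" of the camera in the world; the wrist camera has in their place "T_tool_cam" (4x4, takes a point from camera to tool coordinates, whose origin is the TCP and whose axes are the flange's). Camera axes: x right, y down, z forward; pixel columns grow to the right and rows downward; lengths in m; the calibration is good to about 2 mm. A picture is of the moment at which its call begins: read the wrist's pose just before it. There is no depth.
- hand_in(): hands the job in, once; it reports no verdict.
Trained networks look in the newest picture that a camera, given by its name, has taken for a name from the list of things; names that differ only in an ending like _2 or _b are one class to them, and where a whole thing is asked for, a point or a joint stands for the part that bears it (a point fixed in the world has none). Each returns a list of dicts, best first, with "conf" (0 to 1); they miss things now and then, are a little off and sometimes report something else, mostly with a low value. They report only what shows in the picture. A call takes as long as a camera call. They do not tell look-alikes from the thing itself.
- boxes_of(camera, label): "at" ([row, column] in pixels, amid what is visible of it).
- place_of(camera, label): "at" ([row, column] in pixels: a listed point, or the origin of a listed thing).
The state is a dict: "time": time; "qpos": joint angles; "qvel": joint speeds; "joint_efforts": joint torques, N m; "tool_pos": TCP position; "tool_rot": TCP orientation; "contact_force": force on the tool from outside, world axes, zero at the start; "torque": the same for the moment, N m; "opening": finger opening in m.
Only numpy, scipy, OpenCV 4.12 (cv2) and the standard library are available. Lean on these libraries where they do the work, as an engineer would, in place of code of your own. Each camera call takes 0.05 s, during which the arm holds its last target. There are 200 camera calls.

TASK

The dispenser is out of gummed tape and the wide roll it takes hangs at the back of the full peg, behind two others. Slip those two off onto the empty peg of the spare stand, set the wide roll upright in the dispenser so that it rests on both rollers between the cheeks, then hang the other two back on the peg they came from, each at the spot where it hung before. The table is wet, so set no roll down on it, and leave the brush jar, the dropper bottle and the squat jar standing where they are.

Things in the scene. Friction and masses are not known exactly. Their poses are not given: they have to be found in the camera images.
- wide_roll: Widest roll of brown gummed paper tape, 90 mm diameter, 48 mm wide, open core 38 mm inside diameter (wall 26 mm), about 200 g. Origin in its middle, x axis = the roll's axis. Pinch it from above across its 48 mm width, by the wall above the peg. Starts at the back of the full peg, about 28 mm clear of the post.
- medium_roll: Middle-sized roll of brown gummed paper tape, 90 mm diameter, 34 mm wide, open core 38 mm inside diameter (wall 26 mm), about 140 g. Origin in its middle, x axis = the roll's axis. Pinch it from above across its 34 mm width, by the wall above the peg. Starts in front of the wide roll: next to it or nearest the tip.
- narrow_roll: Narrowest roll of brown gummed paper tape, 90 mm diameter, 20 mm wide, open core 38 mm inside diameter (wall 26 mm), about 80 g. Origin in its middle, x axis = the roll's axis. Pinch it from above across its 20 mm width, by the wall above the peg. Starts in front of the wide roll: next to it or nearest the tip. Some 28 mm or more are free between rolls.
- roll_stand: Full wooden stand, fixed, three rolls on its peg 16 mm thick, level, along the stand's x at y = 0, z = 120 mm, from the post's face (x = +105 mm) to the free tip (x = -105 mm) towards the robot. Origin on the table under mid-peg. Post 142 mm high. A hanging roll's middle is at z = 109 mm, its top at 154 mm; lifted 11 mm, the peg is central in its core.
- spare_stand: Spare wooden stand, fixed, same model as the full stand, but empty: peg 16 mm thick, level, along the stand's x at y = 0, z = 120 mm, from the post's face (x = +105 mm) to the free tip (x = -105 mm) towards the robot. Origin on the table under mid-peg. Rolls go on and come off over the tip only.
- dispenser: Grey steel tape dispenser, fixed; toothed cutter at -x, 103 mm out, 44 mm high. Origin on the table under the middle of the roll bed: two rollers along y at x = -28 and +28 mm between upright cheeks (58 mm apart in y, 112 mm long, top z = 66 mm, rims flared). A seated roll has its axis along y and its middle at x = 0, y = 0, z = 69 mm.
- brush_jar: Bystander, loose: glass jar with six stubby brushes, 55 mm across, 122 mm high with the brushes. Origin at the middle of its underside, z up. To be left alone.
- dropper_bottle: Bystander, loose: white dropper bottle, 31 mm across, 87 mm high. Origin at the middle of its underside, z up. To be left alone.
- squat_jar: Bystander, loose: low open glass jar of yellow colour, 52 mm across, 44 mm high. Origin at the middle of its underside, z up. To be left alone.
There are look-alikes about, which are no part of the job. What is shaped like the narrow_roll but red is not meant.

How it is judged:
On the way, in this order (a step that is already met when the one before it is completed fails the run):
1. the medium and the narrow roll both hang on the spare stand's peg (x of medium_roll in the frame of spare_stand between -0.105 and 0.1 m and y of medium_roll in the frame of spare_stand between -0.012 and 0.012 m and z of medium_roll in the frame of spare_stand between 0.099 and 0.117 m and angle between the x axis of each of medium_roll, narrow_roll and the x axis of spare_stand, either way round below 0.25 rad and x of narrow_roll in the frame of spare_stand between -0.105 and 0.1 m and y of narrow_roll in the frame of spare_stand between -0.012 and 0.012 m and z of narrow_roll in the frame of spare_stand between 0.099 and 0.117 m), for 0.2 s.
2. the wide roll rests on both rollers of the dispenser, between its cheeks (x of wide_roll in the frame of dispenser between -0.008 and 0.008 m and y of wide_roll in the frame of dispenser between -0.008 and 0.008 m and z of wide_roll in the frame of dispenser between 0.062 and 0.074 m and angle between the x axis of wide_roll and the y axis of dispenser, either way round below 0.15 rad), for 0.2 s.
At the end, for the whole second after the job is handed in: Wide roll rests on both rollers between the cheeks (middle within 8 mm of the bed's middle, 6 mm in height, axis within 0.15 rad of straight across); medium and narrow roll hang on the full stand's peg, each within 25 mm of where it began; all released and at rest (all of step 2 and x of medium_roll in the frame of roll_stand between -0.105 and 0.1 m and y of medium_roll in the frame of roll_stand between -0.012 and 0.012 m and z of medium_roll in the frame of roll_stand between 0.099 and 0.117 m and angle between the x axis of each of medium_roll, narrow_roll and the x axis of roll_stand, either way round below 0.25 rad and x of narrow_roll in the frame of roll_stand between -0.105 and 0.1 m and y of narrow_roll in the frame of roll_stand between -0.012 and 0.012 m and z of narrow_roll in the frame of roll_stand between 0.099 and 0.117 m and distance of each of medium_roll, narrow_roll from where it was at the start of the episode below 0.025 m and linear speed of each of wide_roll, medium_roll, narrow_roll below 0.02 m/s and angular speed of each of wide_roll, medium_roll, narrow_roll below 0.4 rad/s); the robot touches nothing.
It fails at once if a roll is dropped or set down on the table (height (world z) of any of wide_roll, medium_roll, narrow_roll below 0.055 m).
It fails at once if the brush jar, the dropper bottle or the squat jar is shifted by more than 25 mm or tipped (distance of any of brush_jar, dropper_bottle, squat_jar from where it was at the start of the episode above 0.025 m or angle between any of brush_jar, dropper_bottle, squat_jar's own z axis and vertical above 0.35 rad).
It also fails if it takes over 128 s, if anything falls off the work surface, if the arm or the gripper's body presses on something with over 40 N, if the wrist force passes 120 N, or if a joint passes its speed limit or range.

## Working session

There is one attempt and no reset: what is moved stays moved. The work goes in short steps, Python scripts to look and compute and a shell command to move; the robot and the scene stay as the last step left them, time stands still between calls to the robot, and variables do not carry over. Pictures are saved under pics/ and viewed, about 12 in all and at most 16, crops included, and the job is handed in when it is done.

```bash
ls; mkdir -p pics
cat > h.py <<'E'
from cell import *
import numpy as np, cv2
from scipy.spatial.transform import Rotation as R
def cam(name):
    s=observe(); c=read_camera(name)
    if 'T_tool_cam' in c:
        T=np.eye(4);T[:3,:3]=R.from_euler('xyz',s['tool_rot']).as_matrix() if np.size(s['tool_rot'])==3 else R.from_quat(s['tool_rot']).as_matrix();T[:3,3]=s['tool_pos'];T=T@np.array(c['T_tool_cam'])
        c['eye']=T[:3,3];c['rotation']=T[:3,:3]
    c['eye']=np.array(c['eye']);c['rotation']=np.array(c['rotation'])
    return c
def ray(c,at):
    d=c['rotation']@np.array([(at[1]-c['cx'])/c['fx'],(at[0]-c['cy'])/c['fy'],1]);return c['eye'],d/np.linalg.norm(d)
def onz(c,at,z):
    e,d=ray(c,at);return e+d*(z-e[2])/d[2]
def proj(c,p):
    q=c['rotation'].T@(np.array(p)-c['eye']);return np.array([q[1]/q[2]*c['fy']+c['cy'],q[0]/q[2]*c['fx']+c['cx']])
def tri(obs):
    A=np.zeros((3,3));b=np.zeros(3)
    for c,at in obs:
        e,d=ray(c,at);P=np.eye(3)-np.outer(d,d);A+=P;b+=P@e
    return np.linalg.solve(A,b)
E
python3 - <<'E'
from h import *
np.set_printoptions(precision=3,suppress=True)
print(observe())
for n in('scene','side','wrist'):
    c=cam(n);print(n,c['img'].shape,c['fx'],c['eye'],c['rotation'].tolist());cv2.imwrite(f'pics/{n}0.png',c['img'])
    for l in 'wide_roll medium_roll narrow_roll roll_stand spare_stand dispenser brush_jar dropper_bottle squat_jar'.split():
        print(l,[(np.round(x['at']).tolist(),round(x['conf'],2)) for x in place_of(n,l)])
E
```

```text
pics
{'time': 0.0, 'qpos': array([ 0.979,  0.343,  1.525, -0.   ,  1.275, -0.146]), 'qvel': array([-0.002, -0.   , -0.002,  0.   ,  0.001, -0.001]), 'joint_efforts': array([ -0.001, -43.124, -24.422,   0.072,   0.056,  -0.   ]), 'tool_pos': array([0.226, 0.473, 0.226]), 'tool_rot': array([-3.14 , -0.   ,  2.696]), 'contact_force': array([ 0.129,  0.549, -0.272]), 'torque': array([-0.018,  0.022,  0.003]), 'opening': 0.09139423161122942}
scene (400, 640, 3) 373.17955540685136 [-0.087 -0.611  0.439] [-1.9534966326941712, 0.019197751247084005, -0.8221936815051067]
wide_roll [([166.0, 286.0], 0.83)]
medium_roll [([174.0, 270.0], 0.79)]
narrow_roll [([260.0, 288.0], 0.93), ([180.0, 253.0], 0.67)]
roll_stand [([205.0, 275.0], 0.64), ([265.0, 413.0], 0.4)]
spare_stand [([233.0, 333.0], 0.63)]
dispenser [([266.0, 415.0], 0.93)]
brush_jar []
dropper_bottle [([262.0, 360.0], 0.6)]
squat_jar [([235.0, 392.0], 0.82)]
side (400, 640, 3) 368.36937319112087 [0.516 0.636 0.623] [-2.2171915750664644, 0.004875982838971726, 3.1159146687418238]
wide_roll [([273.0, 296.0], 0.72)]
medium_roll [([273.0, 293.0], 0.63)]
narrow_roll [([200.0, 380.0], 0.96), ([271.0, 327.0], 0.79)]
roll_stand [([311.0, 287.0], 0.72)]
spare_stand [([233.0, 292.0], 0.97), ([273.0, 296.0], 0.16)]
dispenser [([179.0, 294.0], 0.86)]
brush_jar [([271.0, 274.0], 0.58)]
dropper_bottle [([201.0, 315.0], 0.73), ([274.0, 327.0], 0.33)]
squat_jar [([176.0, 293.0], 0.72), ([204.0, 269.0], 0.46)]
wrist (400, 640, 3) 294.1882998139269 [0.167 0.502 0.385] [[0.4309229548473011, 0.8735692795383843, 0.22623465877813143], [0.9023878763312876, -0.4175036319255336, -0.10670912790991861], [0.001235975718866855, 0.25013482599545256, -0.968210225719727]]
wide_roll []
medium_roll []
narrow_roll []
roll_stand []
spare_stand []
dispenser []
brush_jar []
dropper_bottle []
squat_jar []
```

```bash
sed -i "s/    c\['eye'\]=np.array(c\['eye'\]);.*/    c['eye']=np.array(c['eye']);r=np.array(c['rotation']);c['rotation']=r if r.ndim==2 else R.from_euler('xyz',r).as_matrix()/" h.py
python3 - <<'E'
from h import *
a=cv2.imread('pics/scene0.png')[130:310,190:470];cv2.imwrite('pics/s1.png',cv2.resize(a,None,fx=2.85,fy=2.85,interpolation=cv2.INTER_CUBIC))
a=cv2.imread('pics/side0.png')[130:370,200:460];cv2.imwrite('pics/d1.png',cv2.resize(a,None,fx=2.5,fy=2.5,interpolation=cv2.INTER_CUBIC))
S=cam('scene');D=cam('side')
np.set_printoptions(precision=3,suppress=True)
for n,a,b in [('wide',(166,286),(273,296)),('med',(174,270),(273,293)),('nar',(180,253),(271,327)),('red',(260,288),(200,380)),('spare',(233,333),(233,292)),('stand',(205,275),(311,287)),('disp',(266,415),(179,294)),('drop',(262,360),(201,315)),('squat',(235,392),(176,293)),('squat2',(235,392),(204,269))]:
    p=tri([(S,a),(D,b)]);print(n,p,proj(S,p)-a,proj(D,p)-b)
E
```

```text
wide [0.57  0.159 0.117] [ 5.483 -8.736] [-10.41  -11.789]
med [0.555 0.176 0.108] [ 0.339 -0.545] [-0.62  -0.773]
nar [0.493 0.173 0.108] [ 0.261 -0.514] [-0.481 -0.7  ]
red [ 0.342 -0.123  0.045] [ 0.423 -0.812] [-0.37  -0.602]
spare [ 0.567 -0.053 -0.004] [-0.497  0.66 ] [0.568 0.629]
stand [0.572 0.183 0.005] [ 0.318 -0.567] [-0.586 -0.779]
disp [ 0.567 -0.29  -0.002] [-1.491  1.612] [1.186 1.043]
drop [ 0.506 -0.186 -0.007] [-0.953  1.227] [0.841 0.911]
squat [ 0.567 -0.227  0.051] [-1.042  1.092] [0.912 0.78 ]
squat2 [ 0.639 -0.178 -0.001] [ 1.248 -1.349] [-1.244 -1.083]
```

View pics/s1.png

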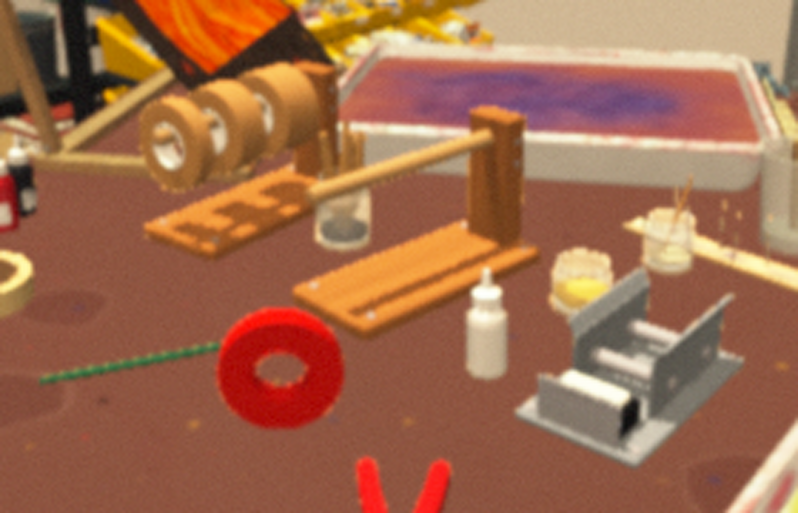

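View pics/d1.png

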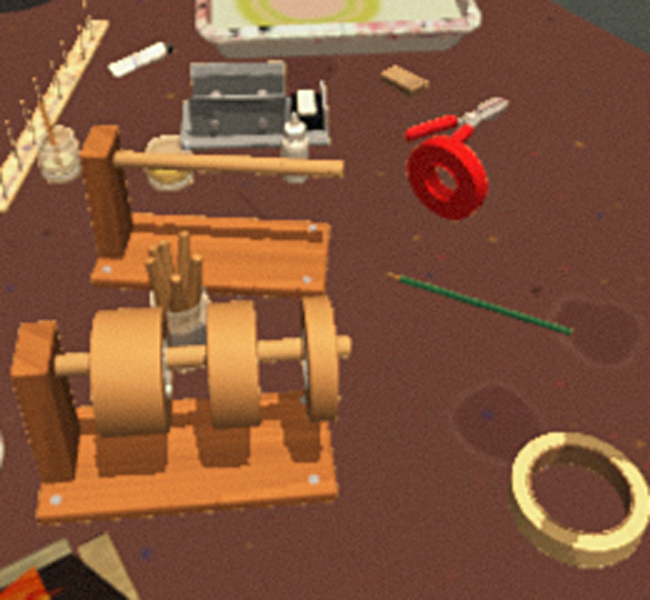

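Run:
```python
from h import *
np.set_printoptions(precision=4,suppress=True)
S=cam('scene');D=cam('side')
f=lambda c,x,y:(130+y/2.85,190+x/2.85) if c=='S' else (130+y/2.5,200+x/2.5)
for n,s,d in [('Sptip',(315,193),(343,167)),('Sproot',(490,138),(118,157)),('Ftip',(156,138),(346,346)),('Froot',None,(60,362)),]:
    b=f('D',*d);print(n,'D',onz(D,b,.12)[:2],end=' ')
    if s: a=f('S',*s);p=tri([(S,a),(D,b)]);print('S',onz(S,a,.12)[:2],'tri',p)
for n,s in [('Fbase near R',(38,518)),('Fbase nearL',(338,492)),('Spbase NR',(92,282)),('SpbaseNL',(330,292))]:
    print(n,onz(D,f('D',*s),.006))
for n,s in [('FbaseL',(147,228)),('Ffront',(212,255)),('Spl',(295,290)),('Spf',(368,334)),('Spr',(538,253))]:
    print(n,onz(S,f('S',*s),.006))
print('disp base S',[onz(S,f('S',*q),.0) for q in [(518,410),(635,465),(742,362)]])
print('brush',tri([(S,f('S',343,240)),(D,f('D',188,340))]))
```

```text
Sptip D [ 0.4591 -0.0377] S [ 0.4664 -0.0392] tri [ 0.4612 -0.0409  0.1202]
Sproot D [ 0.6669 -0.0599] S [ 0.6657 -0.0661] tri [ 0.6681 -0.0636  0.1182]
Ftip D [0.4711 0.1792] S [0.4678 0.1725] tri [0.471  0.1773 0.118 ]
Froot D [0.6761 0.1882] Fbase near R [0.7016 0.2387 0.006 ]
Fbase nearL [0.4771 0.2231 0.006 ]
Spbase NR [ 0.6997 -0.0131  0.006 ]
SpbaseNL [0.4715 0.0075 0.006 ]
FbaseL [0.4861 0.2288 0.006 ]
Ffront [0.4877 0.1279 0.006 ]
Spl [0.4888 0.0143 0.006 ]
Spf [ 0.4732 -0.0884  0.006 ]
Spr [ 0.6934 -0.1056  0.006 ]
disp base S [array([ 0.4702, -0.2395,  0.    ]), array([ 0.4677, -0.3362,  0.    ]), array([ 0.6403, -0.3322,  0.    ])]
brush [0.6018 0.0621 0.0024]
```

```bash
python3 -m inch '[[[0,0,-12,0.14],[0,0,-12,0.14],[0,0,-12,0.14],[0,0,-12,0.14],[0,0,-12,0.14],[0,0,-12,0.14],[0,0,-12,0.14],[0,0,-12,0.145]]]' -1 40
python3 -m inch '[[[-40,30,0,0],[-40,30,0,0],[-40,30,0,0],[-40,30,0,0],[-40,30,0,0],[-40,30,0,0],[-40,30,0,0],[-40,30,0,0],[-40,30,0,0],[0,0,0,0]]]'
python3 - <<'E'
from h import *
np.set_printoptions(precision=4,suppress=True)
import cell; print([k for k in dir(cell) if k[0]!='_'], globals().get('grip_point_offset'))
c=cam('wrist');cv2.imwrite('pics/w1.png',c['img']);print(observe()['tool_pos'],observe()['tool_rot'],c['eye'])
for l in 'wide_roll medium_roll narrow_roll roll_stand spare_stand dispenser brush_jar dropper_bottle squat_jar'.split():
    z={'w':.109,'m':.109,'n':.109}.get(l[0],0)
    print(l,[(np.round(x['at']).tolist(),round(x['conf'],2),onz(c,x['at'],z)[:2]) for x in place_of('wrist',l)])
E
```

```text
time: 2.7
tool_pos: [0.2263, 0.4737, 0.3231]
tool_rot: [3.142, -0.0, 1.566]
contact_force: [-0.4, -0.2, -0.2]
opening: 0.0917
time: 3.95
tool_pos: [0.4978, 0.1111, 0.3221]
tool_rot: [-3.141, 0.001, 1.566]
contact_force: [-0.5, 0.1, 0.3]
opening: 0.0917
['IKError', 'boxes_of', 'grip_point_offset', 'hand_in', 'observe', 'place_of', 'read_camera'] 0.0188
[0.4967 0.1127 0.3223] [-3.1407 -0.0003  1.568 ] [0.4992 0.1776 0.4801]
wide_roll [([113.0, 424.0], 0.86, array([0.6276, 0.1867]))]
medium_roll [([115.0, 365.0], 0.75, array([0.5562, 0.1842]))]
narrow_roll [([302.0, 232.0], 0.92, array([ 0.3742, -0.0737])), ([118.0, 312.0], 0.6, array([0.4911, 0.1811]))]
roll_stand []
spare_stand [([253.0, 356.0], 0.94, array([ 0.5641, -0.0497]))]
dispenser []
brush_jar [([192.0, 380.0], 0.83, array([0.6016, 0.0626]))]
dropper_bottle []
squat_jar [([117.0, 364.0], 0.15, array([0.5708, 0.1838]))]
```

View pics/w1.png

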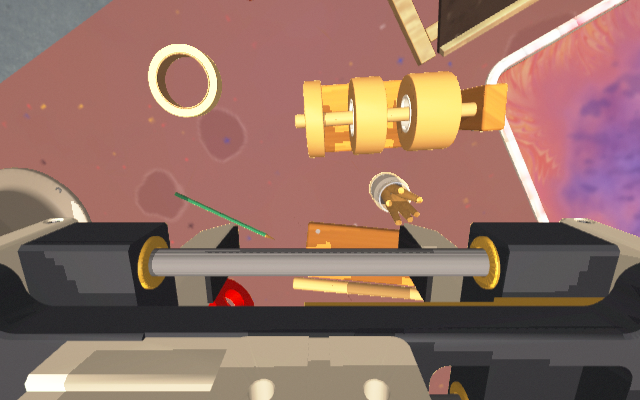

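Run:
```python
from h import *
np.set_printoptions(precision=4,suppress=True)
c=cam('wrist')
for n,p in [('Ftip',(120.5,297)),('Froot',(108.5,476)),('Stip',(283.5,294)),('Smid',(294.5,415))]: print(n,onz(c,p,.12)[:2])
# roll top edges, z=.154
for n,p in [('nL',(90,304)),('nR',(90,321)),('mL',(85,351)),('mR',(85,385)),('wL',(80,402)),('wR',(80,459))]: print(n,onz(c,p,.145)[:2])
```

```text
Ftip [0.4719 0.1814]
Froot [0.6828 0.1954]
Stip [ 0.4642 -0.0348]
Smid [ 0.6315 -0.0518]
nL [0.4817 0.2132]
nR [0.5001 0.2133]
mL [0.5323 0.2184]
mR [0.5688 0.2184]
wL [0.5868 0.2235]
wR [0.6478 0.2236]
```

```bash
python3 -m inch '[[[0,0,0,-0.053],[34,-1.5,0,0],[34,-1.5,0,0],[0,0,40,0],[0,0,40,0],[0,0,40,0],[0,0,25,0],[0,0,0,0],[0,0,0,0]]]' 0.22 40
python3 - <<'E'
from h import *
np.set_printoptions(precision=4,suppress=True)
c=cam('wrist');cv2.imwrite('pics/w2.png',c['img']);print(observe()['tool_pos'],observe()['tool_rot'])
for l in 'wide_roll medium_roll narrow_roll roll_stand'.split():
    z={'w':.109,'m':.109,'n':.109}.get(l[0],0)
    print(l,[(np.round(x['at']).tolist(),round(x['conf'],2),onz(c,x['at'],z)[:2]) for x in place_of('wrist',l)])
E
```

```text
time: 5.62
tool_pos: [0.4905, 0.1817, 0.1789]
tool_rot: [3.14, -0.0, 1.624]
contact_force: [-0.3, 0.6, 1.3]
opening: 0.0357
[0.4906 0.1817 0.1792] [ 3.1389 -0.0005  1.6239]
wide_roll [([208.0, 487.0], 0.92, array([0.628 , 0.1869]))]
medium_roll [([208.0, 397.0], 0.76, array([0.5555, 0.1833]))]
narrow_roll [([211.0, 321.0], 0.61, array([0.4943, 0.1777]))]
roll_stand []
```

View pics/w2.png

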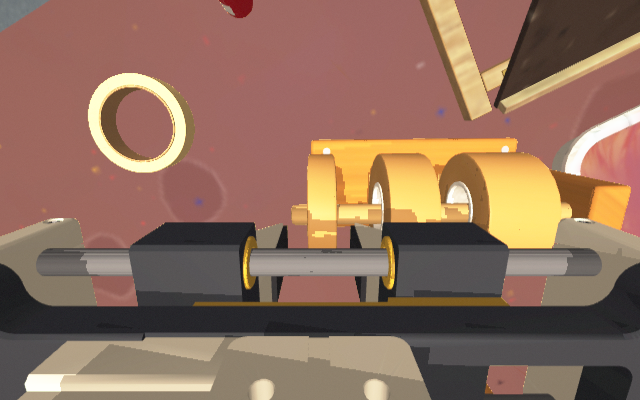

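```bash
python3 -m inch '[[[0,0,20,0],[0,0,20,0],[0,0,7,0],[0,0,0,0],[0,0,0,0]]]'
python3 -m inch '[[[0,0,0,0],[0,0,0,0],[0,0,0,0],[0,0,0,0],[0,0,-5,0],[0,0,-6,0],[0,0,0,0]]]' 1 40
```

```text
time: 6.5
tool_pos: [0.4903, 0.1816, 0.1316]
tool_rot: [3.14, -0.0, 1.624]
contact_force: [-0.3, 0.6, 0.8]
opening: 0.036
time: 7.38
tool_pos: [0.49, 0.1815, 0.1422]
tool_rot: [3.141, -0.0, 1.624]
contact_force: [0.5, 0.1, -0.6]
opening: 0.0195
```

```bash
python3 -m inch '[[[0,-16,0,0],[0,-25,0,0],[0,-25,0,0],[0,0,0,0]]]'
python3 -m inch '[[[-42,-2.2,0,0],[-42,-2.2,0,0],[-42,-2.2,0,0],[-42,-2.2,0,0],[-42,-2.2,0,0],[0,0,0,0.08],[0,0,0,0.075],[0,0,0,0],[0,0,0,0]]]'
python3 - <<'E'
from h import *
np.set_printoptions(precision=4,suppress=True)
c=cam('wrist');cv2.imwrite('pics/w3.png',c['img']);print(observe()['tool_pos'],observe()['tool_rot'],observe()['opening'])
for l in ['spare_stand','narrow_roll']:
    print(l,[(np.round(x['at']).tolist(),round(x['conf'],2),onz(c,x['at'],0)[:2]) for x in place_of('wrist',l)])
E
```

```text
time: 7.88
tool_pos: [0.4225, 0.1779, 0.1417]
tool_rot: [-3.141, 0.0, 1.624]
contact_force: [1.5, -0.3, -0.4]
opening: 0.0196
time: 9.0
tool_pos: [0.4244, -0.0324, 0.1417]
tool_rot: [3.141, -0.0, 1.47]
contact_force: [-0.6, -0.4, -0.4]
opening: 0.0196
[ 0.4243 -0.0323  0.1417] [ 3.1413 -0.      1.4701] 0.019699300973228473
spare_stand [([185.0, 455.0], 0.82, array([ 0.5678, -0.0449])), ([374.0, 453.0], 0.19, array([ 0.5692, -0.2872]))]
narrow_roll [([231.0, 318.0], 0.77, array([ 0.4204, -0.0813]))]
```

View pics/w3.png

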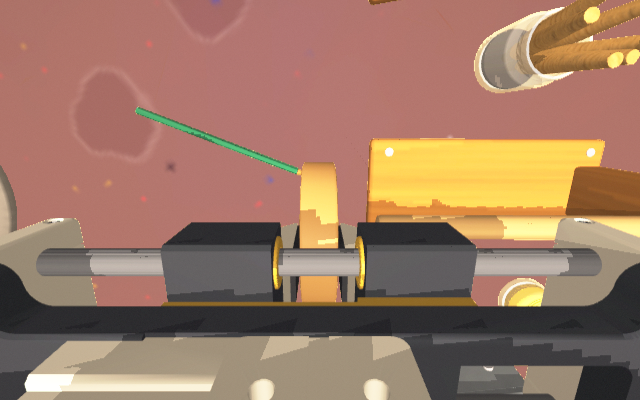

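Run:
```python
from h import *
np.set_printoptions(precision=4,suppress=True)
c=cam('wrist')
for p in [(227,378),(228,550)]: print(onz(c,p,.12))
g=cv2.cvtColor(c['img'],cv2.COLOR_BGR2GRAY)
for col in (385,420,460,500): print(col,g[208:246,col])
print(proj(c,[.4243,-.0323,.12]))
S=cam('scene');D=cam('side')
a=place_of('scene','narrow_roll');b=place_of('side','narrow_roll');print(a,b)
```

```text
[ 0.4638 -0.0362  0.12  ]
[ 0.5748 -0.0482  0.12  ]
385 [160 162 164 166 164 160 159 130 128 140 152 162 168 174  95  44  44  44
  43  45  45  46  46  46  45  45  45  45  46  46  45  45  45  44  47  44
  52  77]
420 [155 158 159 161 161 158 158 160 173 192 163 160 164 172  95  45  43  44
  43  45  45  42  45  46  42  45  46  46  45  45  43  45  41  38  45  45
  53  77]
460 [159 156 156 156 156 154 153 147 165 145 146 157 163 169 175 179 185 188
 190 191 194 198 199 202 180  96  47  42  45  46  46  46  45  47  47  47
  54  76]
500 [164 165 161 156 152 153 153 143 158 182 202 218 181 166 173 177 183 187
 189 191 193 195 199 201 203 202 199 192 181 176 166 184 150 135 135 136
 135 135]
[227.1433 316.8247]
[{'at': [202.7, 288.1], 'conf': 0.6}, {'at': [259.5, 291.5], 'conf': 0.6}] [{'at': [195.4, 352.7], 'conf': 0.96}, {'at': [199.2, 377.4], 'conf': 0.63}, {'at': [273.2, 297.0], 'conf': 0.34}]
```

```bash
python3 -m inch '[[[0,15,0,0],[0,15,0,0],[0,15,0,0],[0,15,0,0],[0,15,0,0],[0,0,0,0]]]'
python3 -m inch '[[[0,24,0,0],[0,24,0,0],[0,24,0,0],[0,24,0,0],[0,24,0,0],[0,0,0,0],[0,0,0,0]]]'
```

```text
time: 10.15
tool_pos: [0.5, -0.0402, 0.1415]
tool_rot: [3.141, -0.0, 1.469]
contact_force: [-0.1, 0.2, -0.7]
opening: 0.0198
time: 11.02
tool_pos: [0.617, -0.052, 0.1413]
tool_rot: [-3.14, -0.0, 1.469]
contact_force: [-0.5, 0.2, -1.0]
opening: 0.0197
```

```bash
python3 -m inch '[[[0,0,4,0],[0,0,3,0],[0,0,3,0],[0,0,0,0],[0,0,0,0]]]'
python3 -m inch '[[[0,0,0,0],[0,0,0,0],[0,0,0,0],[0,0,0,0],[0,0,-30,0],[0,0,-50,0],[0,0,-50,0],[0,0,0,0]]]' 0.22
python3 - <<'E'
from h import *
np.set_printoptions(precision=4,suppress=True)
for n in ('scene','side'):
    c=cam(n);cv2.imwrite(f'pics/{n}3.png',c['img'])
    print(n,[(np.round(x['at']).tolist(),round(x['conf'],2)) for x in place_of(n,'narrow_roll')],proj(c,[.617,-.052,.109]))
E
```

```text
time: 11.65
tool_pos: [0.618, -0.0522, 0.1317]
tool_rot: [3.142, -0.0, 1.469]
contact_force: [-0.3, -0.3, -1.2]
opening: 0.0197
time: 12.65
tool_pos: [0.6198, -0.0525, 0.2667]
tool_rot: [3.132, 0.001, 1.469]
contact_force: [-0.4, -0.2, -0.0]
opening: 0.0356
scene [([258.0, 289.0], 0.85), ([187.0, 349.0], 0.77)] [186.1233 345.967 ]
side [([198.0, 382.0], 0.86), ([201.0, 269.0], 0.84)] [198.2164 268.8541]
```

```bash
python3 -m inch '[[[0,0,0,-0.153],[48,-10.4,0,0],[48,-10.4,0,0],[48,-10.4,0,0],[48,-10.4,0,0],[47.5,-10.4,0,0],[0,0,45,0],[0,0,40,0],[0,0,0,0],[0,0,0,0]]]' 0
python3 - <<'E'
from h import *
np.set_printoptions(precision=4,suppress=True)
c=cam('wrist');cv2.imwrite('pics/w4.png',c['img']);print(observe()['tool_pos'],observe()['tool_rot'])
for l in 'wide_roll medium_roll'.split():
    print(l,[(np.round(x['at']).tolist(),round(x['conf'],2),onz(c,x['at'],.109)[:2]) for x in place_of('wrist',l)])
E
```

```text
time: 14.1
tool_pos: [0.5544, 0.1843, 0.1776]
tool_rot: [3.141, -0.0, 1.622]
contact_force: [0.0, 0.6, -0.3]
opening: 0.046
[0.5548 0.1843 0.1783] [ 3.1391 -0.0004  1.6214]
wide_roll [([207.0, 408.0], 0.65, array([0.6275, 0.1878]))]
medium_roll [([206.0, 318.0], 0.64, array([0.5552, 0.1844]))]
```

View pics/w4.png

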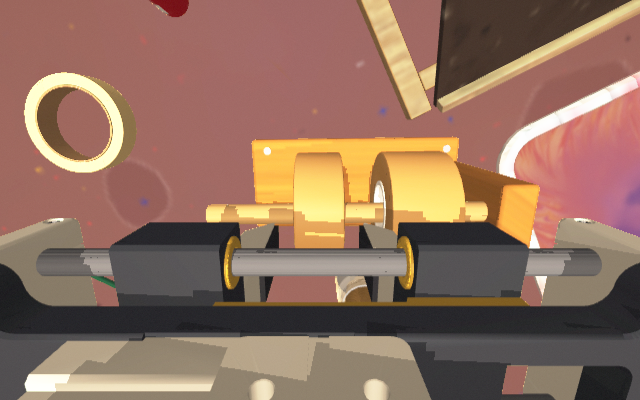

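Medium roll sits centred between the fingers (cols 294–345 vs fingers 278–360); the wide roll is clear on the right.

```bash
python3 -m inch '[[[0,0,16,0],[0,0,16,0],[0,0,14,0],[0,0,0,0],[0,0,0,0]]]'
python3 -m inch '[[[0,0,0,0],[0,0,0,0],[0,0,0,0],[0,0,0,0],[0,0,-5,0],[0,0,-6,0],[0,0,0,0]]]' 1 40
python3 -m inch '[[[0,-20,0,0],[0,-30,0,0],[0,-30,0,0],[0,-30,0,0],[0,-27,0,0],[0,0,0,0]]]'
```

```text
time: 14.88
tool_pos: [0.5537, 0.1844, 0.1305]
tool_rot: [-3.141, 0.0, 1.622]
contact_force: [-0.5, -0.1, 0.3]
opening: 0.0459
time: 15.75
tool_pos: [0.5542, 0.1845, 0.1424]
tool_rot: [3.14, -0.0, 1.622]
contact_force: [-0.3, 0.1, -0.5]
opening: 0.0338
time: 16.5
tool_pos: [0.4155, 0.1774, 0.1419]
tool_rot: [-3.141, 0.0, 1.622]
contact_force: [0.2, 0.0, -0.8]
opening: 0.0336
```

```bash
python3 -m inch '[[[-41.8,-1.2,0,0],[-41.8,-1.2,0,0],[-41.8,-1.2,0,0],[-41.8,-1.2,0,0],[-41.8,-1.2,0,0],[0,0,0,0.08],[0,0,0,0.073],[0,0,0,0],[0,0,0,0]]]'
python3 -m inch '[[[0,15,0,0],[0,15,0,0],[0,15,0,0],[0,15,0,0],[0,15,0,0],[0,20,0,0],[0,21,0,0],[0,0,0,0],[0,0,0,0]]]'
```

```text
time: 17.62
tool_pos: [0.4222, -0.0318, 0.1417]
tool_rot: [3.141, 0.0, 1.47]
contact_force: [1.2, 0.7, -1.7]
opening: 0.0337
time: 18.75
tool_pos: [0.5367, -0.0433, 0.1413]
tool_rot: [-3.141, -0.0, 1.469]
contact_force: [0.2, 0.7, -1.4]
opening: 0.0337
```

```bash
python3 -m inch '[[[0,0,4,0],[0,0,3,0],[0,0,3,0],[0,0,0,0],[0,0,0,0]]]'
python3 -m inch '[[[0,0,0,0],[0,0,0,0],[0,0,0,0],[0,0,0,0],[0,0,-30,0],[0,0,-50,0],[0,0,-50,0],[0,0,0,0]]]' 0
python3 - <<'E'
from h import *
np.set_printoptions(precision=4,suppress=True)
s=observe()['tool_pos']
for n in ('scene','side'):
    c=cam(n);cv2.imwrite(f'pics/{n}4.png',c['img'])
    print(n,[(np.round(x['at']).tolist(),round(x['conf'],2)) for x in place_of(n,'medium_roll')],proj(c,[s[0],s[1],.109]))
E
```

```text
time: 19.38
tool_pos: [0.5371, -0.0435, 0.1318]
tool_rot: [3.141, -0.0, 1.469]
contact_force: [0.7, -0.7, -0.8]
opening: 0.0337
time: 20.38
tool_pos: [0.5389, -0.0438, 0.266]
tool_rot: [3.133, 0.001, 1.469]
contact_force: [0.5, 0.8, -0.2]
opening: 0.0458
scene [([192.0, 326.0], 0.72)] [193.8708 323.2033]
side [([198.0, 308.0], 0.98)] [199.6829 302.3968]
```

```bash
python3 -m inch '[[[0,0,-40,0],[-47.6,3.4,0,0.017],[-47.6,3.4,0,0.017],[-47.6,3.4,0,0.017],[-47.6,3.4,0,0.017],[-47.6,3.4,0,0.017],[-47.6,3.4,0,0.017],[0,0,0,0],[0,0,0,0]]]' -1
python3 - <<'E'
from h import *
np.set_printoptions(precision=4,suppress=True)
c=cam('wrist');cv2.imwrite('pics/w5.png',c['img']);print(observe()['tool_pos'],observe()['tool_rot'])
for l in 'dispenser dropper_bottle squat_jar'.split():
    print(l,[(np.round(x['at']).tolist(),round(x['conf'],2),onz(c,x['at'],0)[:2]) for x in place_of('wrist',l)])
E
```

```text
time: 21.7
tool_pos: [0.5159, -0.3284, 0.3003]
tool_rot: [-3.139, -0.002, 1.367]
contact_force: [0.6, 0.1, 0.0]
opening: 0.0914
[ 0.5162 -0.3279  0.3008] [-3.1401 -0.0013  1.3676]
dispenser [([135.0, 344.0], 0.93, array([ 0.5647, -0.2911]))]
dropper_bottle [([72.0, 292.0], 0.92, array([ 0.5071, -0.1868]))]
squat_jar [([46.0, 388.0], 0.74, array([ 0.6482, -0.1809]))]
```

View pics/w5.png

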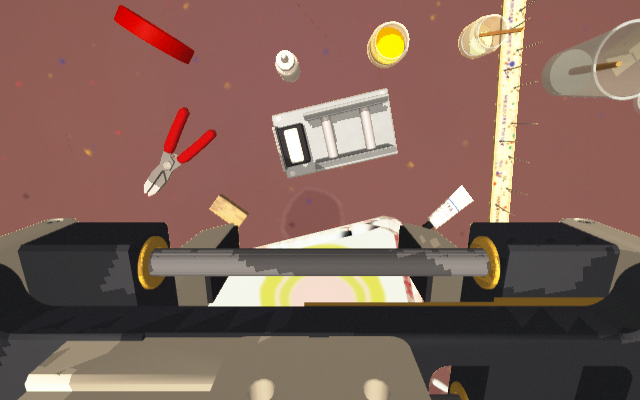

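Run:
```python
import cv2
a=cv2.imread('pics/w5.png')[80:185,262:407];cv2.imwrite('pics/w5c.png',cv2.resize(a,None,fx=5,fy=5,interpolation=cv2.INTER_CUBIC))
```

```text
(no output)
```

View pics/w5c.png

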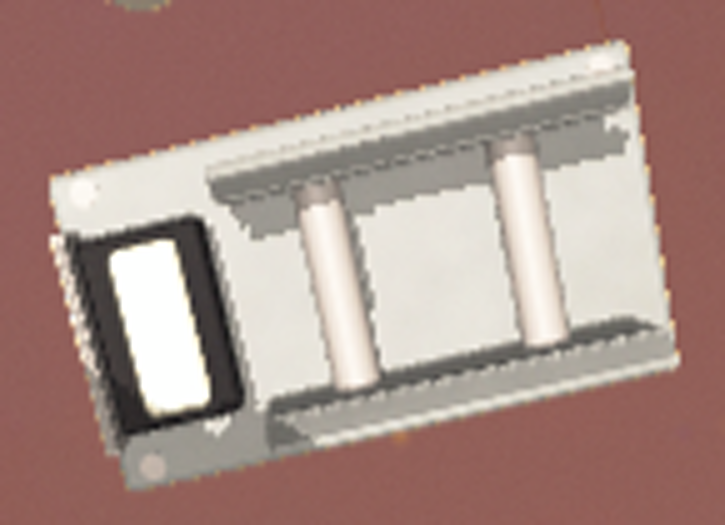

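Run:
```python
from h import *
np.set_printoptions(precision=4,suppress=True)
c=cam('wrist')
f=lambda x,y:(80+y/5-.4,262+x/5-.4)
def L(n,a,b,z):
    p,q=onz(c,f(*a),z),onz(c,f(*b),z);d=q-p;print(n,p[:2],q[:2],'mid',(p+q)[:2]/2,'len',np.hypot(*d[:2]),'ang',np.arctan2(d[1],d[0]))
L('plate top',(50,180),(628,42),.003);L('plate bot',(125,490),(678,362),.003)
L('plate R',(628,42),(678,362),.003)
L('r1',(318,190),(357,385),.03);L('r2',(512,145),(548,342),.03)
L('rimtop',(210,170),(630,72),.066);L('rimbot',(320,445),(680,362),.066)
L('rims',(630,72),(680,362),.066)
```

```text
plate top [ 0.4642 -0.2407] [ 0.6393 -0.2367] mid [ 0.5517 -0.2387] len 0.17521759766155964 ang 0.022293698175910225
plate bot [ 0.4648 -0.337 ] [ 0.6411 -0.3322] mid [ 0.5529 -0.3346] len 0.17636625559213456 ang 0.027308610599955572
plate R [ 0.6393 -0.2367] [ 0.6411 -0.3322] mid [ 0.6402 -0.2845] len 0.0954389750692867 ang -1.5526897568200226
r1 [ 0.5415 -0.2598] [ 0.542  -0.3159] mid [ 0.5417 -0.2878] len 0.05612220440503262 ang -1.5631694172960549
r2 [ 0.5972 -0.2587] [ 0.5985 -0.3148] mid [ 0.5978 -0.2868] len 0.056077061221211685 ang -1.5476332172381013
rimtop [ 0.5143 -0.2496] [ 0.6238 -0.2475] mid [ 0.5691 -0.2486] len 0.10951218248004209 ang 0.01833727981271762
rimbot [ 0.5282 -0.3253] [ 0.6264 -0.3227] mid [ 0.5773 -0.324 ] len 0.09821005344707558 ang 0.026442271316075613
rims [ 0.6238 -0.2475] [ 0.6264 -0.3227] mid [ 0.6251 -0.2851] len 0.0751964366820797 ang -1.5369306845450013
```

```bash
python3 -m inch '[[[0,0,0,-0.127],[0,0,0,-0.127],[46.2,12.5,0,0],[46.2,12.5,0,0],[46.2,12.5,0,0],[46.2,12.5,0,0],[46.2,12.5,0,0],[46.2,12.5,0,0],[46.2,12.5,0,0],[46.2,12.5,0,0]]]' -0.24
python3 -m inch '[[[46.2,12.5,0,0],[46.2,12.5,0,0],[46.2,12.5,0,0],[0,0,40,0],[0,0,40,0],[0,0,40,0],[0,0,0,0],[0,0,0,0]]]'
python3 - <<'E'
from h import *
np.set_printoptions(precision=4,suppress=True)
c=cam('wrist');cv2.imwrite('pics/w6.png',c['img']);print(observe()['tool_pos'],observe()['tool_rot'])
for l in 'wide_roll'.split():
    print(l,[(np.round(x['at']).tolist(),round(x['conf'],2),onz(c,x['at'],.109)[:2]) for x in place_of('wrist',l)])
E
```

```text
time: 23.2
tool_pos: [0.5975, 0.0475, 0.3021]
tool_rot: [3.141, 0.0, 1.622]
contact_force: [1.0, 0.3, 0.1]
opening: 0.057
time: 24.2
tool_pos: [0.6288, 0.186, 0.1838]
tool_rot: [3.139, -0.0, 1.621]
contact_force: [-0.1, 0.8, 0.3]
opening: 0.0568
[0.6292 0.186  0.1843] [ 3.1375 -0.0006  1.6211]
wide_roll [([204.0, 315.0], 0.93, array([0.6277, 0.186 ]))]
```

View pics/w6.png

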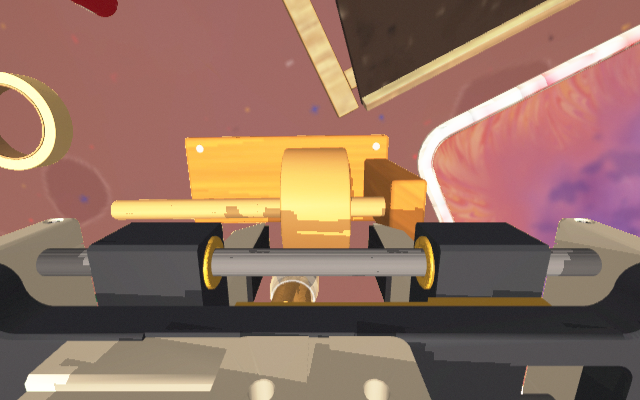

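```bash
python3 -m inch '[[[0,-1.2,0,0],[0,0,18,0],[0,0,10,0],[0,0,10,0],[0,0,7,0],[0,0,7,0],[0,0,0,0],[0,0,0,0]]]'
python3 -m inch '[[[0,0,0,0],[0,0,0,0],[0,0,0,0],[0,0,0,0],[0,0,-5,0],[0,0,-6,0],[0,0,0,0]]]' 1 50
```

```text
time: 25.3
tool_pos: [0.6271, 0.1855, 0.13]
tool_rot: [3.141, -0.0, 1.621]
contact_force: [0.6, -0.5, 1.0]
opening: 0.0566
time: 26.18
tool_pos: [0.6271, 0.1855, 0.1413]
tool_rot: [3.141, -0.0, 1.621]
contact_force: [0.0, 0.3, -2.3]
opening: 0.0477
```

```bash
python3 -m inch '[[[0,-16,0,0],[0,-28,0,0],[0,-28,0,0],[0,-28,0,0],[0,-28,0,0],[0,-28,0,0],[0,-28,0,0],[0,-28,0,0],[0,0,0,0]]]'
python3 -m inch '[[[0,0,-40,0],[0,0,-40,0],[0,0,-40,0],[0,0,-30,0],[0,0,0,0]]]'
python3 -m inch '[[[0,0,0,0.16],[0,0,0,0.16],[0,0,0,0.16],[0,0,0,0.16],[0,0,0,0.16],[0,0,0,0.16],[0,0,0,0.16],[0,0,0,0.16],[0,0,0,0.16],[0,0,0,0.159]]]'
```

```text
time: 27.3
tool_pos: [0.4134, 0.1748, 0.1409]
tool_rot: [-3.141, 0.0, 1.622]
contact_force: [1.2, -0.1, -1.8]
opening: 0.0473
time: 27.92
tool_pos: [0.4169, 0.1752, 0.2928]
tool_rot: [3.136, -0.001, 1.621]
contact_force: [0.3, 0.0, -3.0]
opening: 0.0479
time: 29.18
tool_pos: [0.4149, 0.1747, 0.2889]
tool_rot: [3.141, 0.002, 0.016]
contact_force: [0.4, -0.2, -2.6]
opening: 0.0479
```

```bash
python3 -m inch '[[[14.5,46.5,0,0],[14.5,46.5,0,0],[14.5,46.5,0,0],[14.5,46.5,0,0],[14.5,46.5,0,0],[14.5,46.5,0,0],[14.5,46.5,0,0],[14.5,46.5,0,0],[14.5,46.5,0,0],[14.5,46.5,0,0]]]'
python3 -m inch '[[[0,0,40,0],[0,0,40,0],[0,0,25,0],[0,0,0,0],[0,0,0,0]]]'
python3 - <<'E'
from h import *
np.set_printoptions(precision=4,suppress=True)
c=cam('wrist');cv2.imwrite('pics/w7.png',c['img']);s=observe();print(s['tool_pos'],s['tool_rot'])
for l in 'dispenser wide_roll'.split():
    print(l,[(np.round(x['at']).tolist(),round(x['conf'],2),onz(c,x['at'],0 if l[0]=='d' else s['tool_pos'][2]-.022)[:2]) for x in place_of('wrist',l)])
E
```

```text
time: 30.42
tool_pos: [0.5704, -0.2885, 0.2882]
tool_rot: [-3.14, 0.002, 0.022]
contact_force: [-0.1, 0.4, -1.4]
opening: 0.0474
time: 31.05
tool_pos: [0.5706, -0.2872, 0.186]
tool_rot: [3.141, -0.001, 0.022]
contact_force: [-1.1, 0.1, -2.4]
opening: 0.048
[ 0.5709 -0.2873  0.1867] [ 3.1405 -0.0017  0.0218]
dispenser []
wide_roll [([225.0, 318.0], 0.7, array([ 0.5738, -0.2871])), ([138.0, 20.0], 0.55, array([ 0.6244, -0.1071]))]
```

View pics/w7.png

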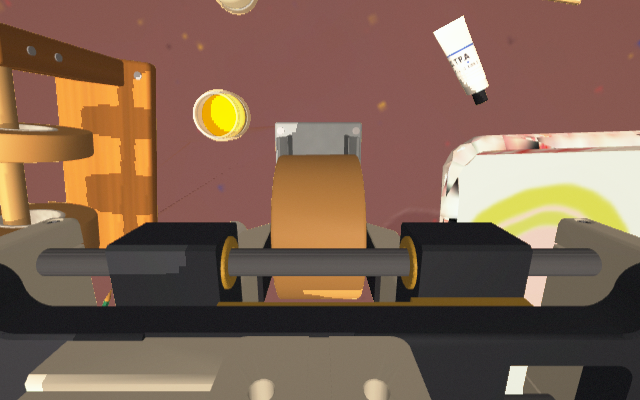

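```bash
python3 -m inch '[[[-1,0,25,0],[0,0,25,0],[0,0,20,0],[0,0,10,0],[0,0,8,0],[0,0,4,0],[0,0,2,0],[0,0,0,0],[0,0,0,0]]]'
```

```text
time: 32.33
tool_pos: [0.5694, -0.287, 0.0921]
tool_rot: [3.141, -0.001, 0.022]
contact_force: [0.5, 0.5, -2.9]
opening: 0.0476
```

```bash
python3 -m inch '[[[0,0,1.5,0],[0,0,1,0],[0,0,0,0],[0,0,0,0]]]'
python3 -m inch '[[[0,0,0,0],[0,0,0,0],[0,0,0,0],[0,0,0,0],[0,0,-20,0],[0,0,-40,0],[0,0,-50,0],[0,0,-40,0],[0,0,-40,0],[0,0,0,0]]]' -0.24 40
python3 - <<'E'
from h import *
np.set_printoptions(precision=4,suppress=True)
c=cam('wrist');cv2.imwrite('pics/w8.png',c['img']);s=observe();print(s['tool_pos'],s['tool_rot'])
print([(np.round(x['at']).tolist(),round(x['conf'],2),onz(c,x['at'],.069)[:2]) for x in place_of('wrist','wide_roll')])
P=[0.5696,-.287,.069];o=[]
for n in ('scene','side'):
    k=cam(n);cv2.imwrite(f'pics/{n}8.png',k['img']);r=place_of(n,'wide_roll');print(n,[(x['at'],round(x['conf'],2)) for x in r],proj(k,P))
E
```

```text
time: 32.83
tool_pos: [0.5696, -0.287, 0.0914]
tool_rot: [3.14, -0.002, 0.022]
contact_force: [-3.7, 1.3, 9.5]
opening: 0.0481
time: 34.08
tool_pos: [0.5704, -0.2876, 0.2831]
tool_rot: [3.137, -0.006, 0.022]
contact_force: [0.3, 0.7, -0.9]
opening: 0.0568
[ 0.5697 -0.2871  0.2805] [ 3.1399 -0.0025  0.0219]
[([178.0, 319.0], 0.61, array([ 0.5684, -0.29  ])), ([204.0, 110.0], 0.6, array([ 0.5287, -0.0163]))]
scene [([234.4, 419.7], 0.92)] [234.4514 418.8736]
side [([158.0, 298.3], 0.91), ([310.5, 285.3], 0.27)] [160.2734 293.0924]
```

View pics/w8.png

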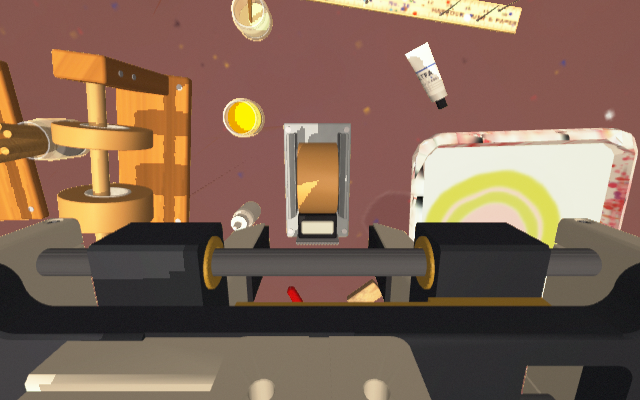

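```bash
python3 -m inch '[[[0,0,-10,-0.161],[0,0,-10,-0.161],[0,0,0,-0.161],[0,0,0,-0.161],[0,0,0,-0.161],[0,0,0,-0.161],[0,0,0,-0.161],[0,0,0,-0.161],[0,0,0,-0.159],[0,0,0,0]]]' 0
python3 -m inch '[[[47.8,-11.5,0,0],[47.8,-11.5,0,0],[47.8,-11.5,0,0],[47.8,-11.5,0,0],[47.8,-11.5,0,0],[0,0,40,0],[0,0,40,0],[0,0,36,0],[0,0,0,0],[0,0,0,0]]]'
python3 - <<'E'
from h import *
np.set_printoptions(precision=4,suppress=True)
c=cam('wrist');s=observe();print(s['tool_pos'],s['tool_rot'])
for l in ('medium_roll','narrow_roll'):print(l,[(np.round(x['at']).tolist(),round(x['conf'],2),onz(c,x['at'],.109)[:2]) for x in place_of('wrist',l)])
E
```

```text
time: 35.62
tool_pos: [0.5691, -0.2868, 0.2983]
tool_rot: [-3.14, -0.001, 1.467]
contact_force: [-0.1, -0.7, 0.9]
opening: 0.0459
time: 36.88
tool_pos: [0.5372, -0.0435, 0.1845]
tool_rot: [3.14, 0.0, 1.467]
contact_force: [0.4, -0.9, 1.2]
opening: 0.0461
[ 0.5374 -0.0435  0.1849] [3.1387 0.0003 1.4676]
medium_roll [([204.0, 318.0], 0.85, array([ 0.5378, -0.043 ]))]
narrow_roll [([206.0, 416.0], 0.88, array([ 0.6183, -0.0531]))]
```

```bash
python3 -m inch '[[[0,0,20,0],[0,0,18,0],[0,0,15,0],[0,0,0,0],[0,0,0,0]]]'
python3 -m inch '[[[0,0,0,0],[0,0,0,0],[0,0,0,0],[0,0,0,0],[0,0,-5,0],[0,0,-6,0],[0,0,0,0]]]' 1 40
python3 -m inch '[[[0,-18,0,0],[0,-25,0,0],[0,-25,0,0],[0,-25,0,0],[0,-25,0,0],[0,0,0,0],[0,0,0,-0.077],[0,0,0,-0.077],[0,0,0,0]]]'
```

```text
time: 37.65
tool_pos: [0.5369, -0.0434, 0.131]
tool_rot: [3.14, 0.0, 1.469]
contact_force: [0.2, -0.9, -0.1]
opening: 0.0454
time: 38.52
tool_pos: [0.5365, -0.0433, 0.1416]
tool_rot: [3.141, 0.0, 1.469]
contact_force: [-0.3, 0.4, -0.9]
opening: 0.034
time: 39.65
tool_pos: [0.4199, -0.0314, 0.1413]
tool_rot: [3.141, 0.0, 1.622]
contact_force: [-0.5, 0.3, -1.7]
opening: 0.0339
```

```bash
python3 -m inch '[[[41.8,2.1,0,0],[41.8,2.1,0,0],[41.8,2.1,0,0],[41.8,2.1,0,0],[41.8,2.1,0,0],[0,0,0,0],[0,0,0,0]]]'
python3 -m inch '[[[0,15,0,0],[0,15,0,0],[0,15,0,0],[0,15,0,0],[0,15,0,0],[0,20,0,0],[0,20,0,0],[0,19,0,0],[0,0,0,0],[0,0,0,0]]]'
```

```text
time: 40.52
tool_pos: [0.4187, 0.1778, 0.141]
tool_rot: [-3.141, 0.0, 1.623]
contact_force: [0.2, 0.6, -1.4]
opening: 0.0338
time: 41.78
tool_pos: [0.5522, 0.1845, 0.1408]
tool_rot: [-3.141, 0.0, 1.622]
contact_force: [-0.2, -0.6, -1.5]
opening: 0.0337
```

```bash
python3 -m inch '[[[0,0,4,0],[0,0,3,0],[0,0,3,0],[0,0,0,0],[0,0,0,0]]]'
python3 -m inch '[[[0,0,0,0],[0,0,0,0],[0,0,0,0],[0,0,0,0],[0,0,-30,0],[0,0,-50,0],[0,0,-50,0],[0,0,0,0]]]' 0
python3 - <<'E'
from h import *
np.set_printoptions(precision=4,suppress=True)
c=cam('wrist');s=observe();print(s['tool_pos'],s['tool_rot'])
for l in ('medium_roll','narrow_roll'):print(l,[(np.round(x['at']).tolist(),round(x['conf'],2),onz(c,x['at'],.109)[:2]) for x in place_of('wrist',l)])
E
```

```text
time: 42.4
tool_pos: [0.5524, 0.185, 0.1312]
tool_rot: [3.142, -0.0, 1.623]
contact_force: [-1.2, -0.1, -1.9]
opening: 0.0339
time: 43.4
tool_pos: [0.5543, 0.1854, 0.2659]
tool_rot: [3.132, -0.001, 1.623]
contact_force: [-0.0, -0.1, 0.7]
opening: 0.0459
[0.5531 0.1851 0.2631] [ 3.1374 -0.0007  1.6228]
medium_roll [([187.0, 318.0], 0.57, array([0.5563, 0.182 ]))]
narrow_roll []
```

```bash
python3 -m inch '[[[0,0,0,0.154],[-45.9,17.8,0,0],[-45.9,17.8,0,0],[-45.9,17.8,0,0],[-45.9,17.8,0,0],[-45.9,17.8,0,0],[0,0,40,0],[0,0,38,0],[0,0,0,0],[0,0,0,0]]]' 0.22
python3 - <<'E'
from h import *
np.set_printoptions(precision=4,suppress=True)
c=cam('wrist');s=observe();print(s['tool_pos'],s['tool_rot'])
for l in ('medium_roll','narrow_roll'):print(l,[(np.round(x['at']).tolist(),round(x['conf'],2),onz(c,x['at'],.109)[:2]) for x in place_of('wrist',l)])
E
```

```text
time: 44.8
tool_pos: [0.618, -0.0523, 0.1839]
tool_rot: [3.141, -0.0, 1.469]
contact_force: [1.4, -0.5, 0.4]
opening: 0.0358
[ 0.6184 -0.0523  0.1847] [3.1393 0.0001 1.4692]
medium_roll []
narrow_roll [([208.0, 317.0], 0.74, array([ 0.6179, -0.055 ])), ([269.0, 87.0], 0.72, array([ 0.4127, -0.0902]))]
```

```bash
python3 -m inch '[[[0,0,20,0],[0,0,18,0],[0,0,15,0],[0,0,0,0],[0,0,0,0]]]'
python3 -m inch '[[[0,0,0,0],[0,0,0,0],[0,0,0,0],[0,0,0,0],[0,0,-5,0],[0,0,-6,0],[0,0,0,0]]]' 1 40
python3 -m inch '[[[0,-19,0,0],[0,-30,0,0],[0,-30,0,0],[0,-30,0,0],[0,-30,0,0],[0,-30,0,0],[0,-30,0,0],[0,0,0,-0.077],[0,0,0,-0.077],[0,0,0,0]]]'
```

```text
time: 45.58
tool_pos: [0.6181, -0.0524, 0.1311]
tool_rot: [3.14, 0.0, 1.469]
contact_force: [0.8, 0.1, -0.6]
opening: 0.0358
time: 46.45
tool_pos: [0.6179, -0.0524, 0.1418]
tool_rot: [3.141, 0.0, 1.469]
contact_force: [0.2, 0.8, 0.2]
opening: 0.0199
time: 47.7
tool_pos: [0.4196, -0.0321, 0.1413]
tool_rot: [3.141, -0.0, 1.622]
contact_force: [0.2, 0.0, -0.5]
opening: 0.0201
```

```bash
python3 -m inch '[[[41.9,2.1,0,0],[41.9,2.1,0,0],[41.9,2.1,0,0],[41.9,2.1,0,0],[41.9,2.1,0,0],[0,0,0,0],[0,0,0,0]]]'
python3 -m inch '[[[0,15,0,0],[0,15,0,0],[0,15,0,0],[0,15,0,0],[0,12,0,0],[0,0,0,0],[0,0,0,0]]]'
```

```text
time: 48.58
tool_pos: [0.419, 0.1772, 0.141]
tool_rot: [-3.141, 0.0, 1.623]
contact_force: [-0.6, -1.0, -0.7]
opening: 0.0198
time: 49.45
tool_pos: [0.4908, 0.1812, 0.141]
tool_rot: [-3.141, 0.0, 1.622]
contact_force: [-0.0, 0.2, -1.2]
opening: 0.0196
```

```bash
python3 -m inch '[[[0,0,4,0],[0,0,3,0],[0,0,3,0],[0,0,0,0],[0,0,0,0]]]'
python3 -m inch '[[[0,0,0,0],[0,0,0,0],[0,0,0,0],[0,0,0,0],[0,0,-30,0],[0,0,-50,0],[0,0,-50,0],[0,-30,-40,0],[0,0,0,0],[0,0,0,0]]]' 0.22
python3 - <<'E'
from h import *
np.set_printoptions(precision=4,suppress=True)
s=observe();print(s['tool_pos'],s['tool_rot'])
for n in('wrist','scene','side'):
  c=cam(n);cv2.imwrite(f'pics/{n}9.png',c['img'])
  for l in ('wide_roll','medium_roll','narrow_roll','brush_jar','dropper_bottle','squat_jar'):print(n,l,[(np.round(x['at']).tolist(),round(x['conf'],2),onz(c,x['at'],.109)[:2]) for x in place_of(n,l)])
a=cv2.imread('pics/side9.png')[100:370,200:460];cv2.imwrite('pics/d9.png',cv2.resize(a,None,fx=2.2,fy=2.2,interpolation=cv2.INTER_CUBIC))
E
```

```text
time: 50.08
tool_pos: [0.4911, 0.1814, 0.1312]
tool_rot: [3.142, -0.0, 1.623]
contact_force: [0.8, -0.4, -0.6]
opening: 0.0199
time: 51.32
tool_pos: [0.4611, 0.1797, 0.3006]
tool_rot: [-3.141, 0.0, 1.623]
contact_force: [-0.0, 0.3, -0.0]
opening: 0.0356
[0.4611 0.1797 0.3006] [-3.1412  0.      1.6228]
wrist wide_roll [([166.0, 390.0], 0.16, array([0.5475, 0.1993]))]
wrist medium_roll [([179.0, 395.0], 0.94, array([0.5553, 0.1834]))]
wrist narrow_roll [([180.0, 348.0], 0.73, array([0.498 , 0.1794]))]
wrist brush_jar []
wrist dropper_bottle []
wrist squat_jar []
scene wide_roll [([236.0, 420.0], 0.64, array([ 0.4929, -0.3281]))]
scene medium_roll [([176.0, 269.0], 0.93, array([0.5429, 0.1646]))]
scene narrow_roll [([178.0, 254.0], 0.71, array([0.5064, 0.1857])), ([259.0, 287.0], 0.58, array([ 0.2754, -0.198 ]))]
scene brush_jar [([173.0, 269.0], 0.67, array([0.5603, 0.1829])), ([216.0, 309.0], 0.56, array([ 0.4226, -0.1086]))]
scene dropper_bottle [([263.0, 362.0], 0.72, array([ 0.3475, -0.3004]))]
scene squat_jar [([234.0, 390.0], 0.93, array([ 0.4662, -0.2805]))]
side wide_roll [([161.0, 293.0], 0.95, array([ 0.5662, -0.2177]))]
side medium_roll [([273.0, 297.0], 0.57, array([0.5462, 0.1789]))]
side narrow_roll [([271.0, 331.0], 0.67, array([0.4835, 0.1754])), ([200.0, 382.0], 0.65, array([ 0.3557, -0.0379]))]
side brush_jar [([270.0, 273.0], 0.72, array([0.5905, 0.1708]))]
side dropper_bottle [([202.0, 318.0], 0.51, array([ 0.5024, -0.0346]))]
side squat_jar [([202.0, 268.0], 0.47, array([ 0.6184, -0.0368]))]
```

View pics/d9.png

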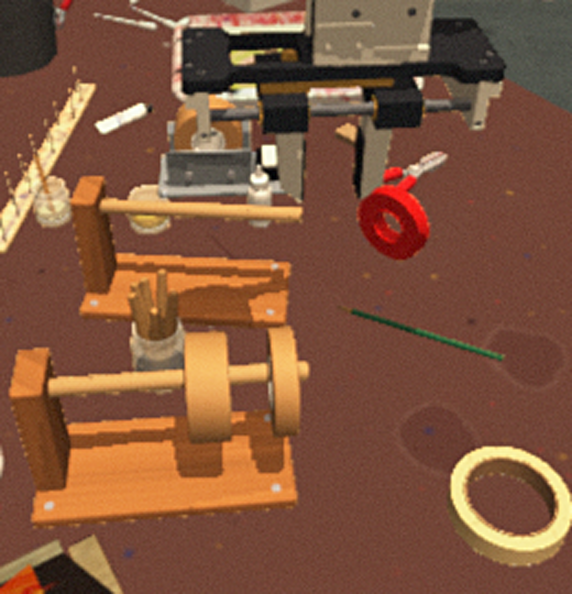

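```bash
python3 -m inch '[[[0,0,-20,0],[0,0,0,0],[0,0,0,0],[0,0,0,0],[0,0,0,0],[0,0,0,0]]]'; python3 -c "from cell import *;print(hand_in())"
```

```text
time: 53.12
tool_pos: [0.4611, 0.1798, 0.321]
tool_rot: [-3.141, -0.0, 1.623]
contact_force: [-0.1, -0.3, -0.3]
opening: 0.0362
the job is handed in; nothing more can be done
None
```

The job is handed in at 53 s: the wide roll is in the dispenser, and the narrow and medium rolls hang on the full peg again. The hand-in gives no verdict, so the checks below are my own.

- **Moves:** I put the narrow roll and then the medium roll on the spare peg. I lowered the wide roll between the cheeks until the wrist felt about 9.5 N on the rollers. Then I hung the medium and the narrow roll back.
- **Wide roll:** In the scene and side pictures it was found within about 2 pixels of the expected seat, and the wrist picture shows it between the cheeks and square to them.
- **Hung-back rolls:** I let go of both within about 2 mm of where I had gripped them. The wrist camera puts the medium roll within 1 mm of its start. The narrow roll read x = 0.498 m, against 0.491–0.494 m at the start, so 4–7 mm further in. That is well inside the 25 mm limit, and I take it as network error.
- **Bystanders:** The dropper bottle and squat jar show within about 3 pixels of their first positions where a like-for-like reading existed. The brush jar had its own first reading only in the side picture, where it moved by about 1 pixel. All three look upright and in place in the last side picture. In the wrist picture from that check none of the three was detected.
- **Gripper:** It is clear of everything at z = 0.32 m.

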